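# Click the tube holder onto its stand

### The job

Pick up the twin-fork tube holder and slide its collar down over the post of the stand, forks low, past the two sprung balls until it clicks: the balls must have sprung out into the groove inside the collar, so that the holder hangs there by itself when you let go. Push gently, by feel, stop at the click rather than driving it on down the post, and leave the other things on the bench where they are.

Things in the scene. Friction and masses are not known exactly. Their poses are not given: they have to be found in the camera images.
- collar_mid (a point): centre of the tube holder's collar, half-way up on its bore axis. Collar: grey tube 58 mm tall, 38 mm across (small flats facing its x and y), bore 22 mm right through, standing upright on the bench. z up; its two forks point along +x and -x and lie low, so the collar is free to be gripped across y from above. Any turn about z fits the post.
- holder: the whole tube holder, grey plastic, about 110 to 200 g; origin at the centre of the collar's lower end, axes as collar_mid. Each fork reaches 68 mm from the axis, is 46 mm wide and lies 4 to 14 mm above the collar's lower end; forks stay low on the post too.
- collar_groove (a point): point on the collar's axis at mid-height of the ring groove inside its bore: 31 mm above the collar's lower end, 2 mm above collar_mid. The groove is 28 mm in diameter and 10 mm tall (26 to 36 mm above the lower end); below it is a plain lip 26 mm long. Axes as collar_mid.
- post_tip (a point): top of the stand's upright steel post, on its axis, z up, 180 mm above the bench. Post 20 mm in diameter; the uppermost 10 mm taper to a rounded nose about 10 mm wide. Two sprung balls stand out on opposite sides, their centres level, somewhere 20 to 50 mm below the tip: it differs from stand to stand and is not reported.
- stand: the fixed stand: white plate 150 x 150 x 12 mm flat on the bench, post at its centre, a boss 42 mm in diameter round the post's foot up to 20 mm above the bench. Origin at the centre of the plate's underside, z up. The balls are on its own +y and -y sides.
- ball_a (a joint): how far the ball on the stand's +y side is pressed in, m: 0 fully out (it then stands 2.7 mm proud of the post), 0.001 to 0.0025 under the collar's plain bore. Clicked: both out, groove level with the balls. The post's tip then ends between 7 mm below and 23 mm above the collar's top, so grip the collar in its upper half to leave the post room inside the hand.
- ball_b (a joint): the same on the stand's -y side. Feel: slowly pushing the collar's lip over the balls takes 5 to 9 N over 3 mm; then it glides almost freely. Some 30 mm after first touch comes the click, the balls pulling the collar down with 4 to 9 N; 2 to 6 mm on, the groove's upper edge resists with 5 to 9 N: past it the click is lost (pull back up). Weight alone does not carry it over the balls.
- tip_box_mid (a point): bystander: dark blue pipette-tip box with purple insert, 85 x 122 x 71 mm, the point is its centre; leave alone
- tube_rack_mid (a point): bystander: green rack with small tubes, 100 x 160 x 44 mm, the point is 20 mm above its underside; leave alone
- pipette_mid (a point): bystander: pipette lying on the bench, about 260 mm long, 38 mm high, the point is its middle; leave alone
- spray_bottle_mid (a point): bystander: amber spray bottle with white head, 195 mm tall, 74 mm in diameter, the point is 75 mm above its underside; leave alone
Things that resemble listed ones, but are neither listed nor needed, are in the scene too. Several things have the shape of the stand; the one meant has the colours described above.

How it is judged (in metres and radians):
On the way, in this order (a step that is already met when the one before it is completed fails the run):
1. the tube holder is lifted clear of the bench (height (world z) of collar_mid above 0.1 m), for 0.1 s.
2. the collar is threaded on the post, upright, above the balls (horizontal distance between collar_mid and post_tip below 0.004 m and angle between collar_mid's own z axis and vertical below 0.15 rad and z of collar_mid in the frame of post_tip below 0.02 m), for 0.1 s.
At the end, for the whole second after the job is handed in: The holder hangs still on the post, forks low, axis within 4 mm and 0.15 rad of the post, its groove between 18 and 52 mm below the post's tip (where the balls can be), with both balls sprung out to within 0.8 mm of their full reach, and the robot has let go (horizontal distance between collar_groove and post_tip below 0.004 m and z of collar_groove in the frame of post_tip between -0.052 and -0.018 m and angle between collar_mid's own z axis and vertical below 0.15 rad and value of joint each of ball_a, ball_b below 0.0008 m and linear speed of holder below 0.02 m/s); the robot touches nothing.
It fails at once if the collar presses on the stand with more than 25 N (contact force between holder and stand above 25 N).
It fails at once if the gripper or arm presses on the stand with more than 25 N (contact force between any of the fingers, the arm and stand above 25 N).
It fails at once if the collar is driven on down past the balls (horizontal distance between collar_groove and post_tip below 0.01 m and z of collar_groove in the frame of post_tip below -0.066 m).
It fails at once if the holder is dropped or slammed down the post (faster than 0.4 m/s while the post is in or just under the bore) (horizontal distance between collar_mid and post_tip below 0.01 m and z of collar_mid in the frame of post_tip below 0.03 m and linear speed of holder above 0.4 m/s).
It fails at once if a bystander is moved by more than 20 mm or knocked over (distance of any of tip_box_mid, tube_rack_mid, pipette_mid, spray_bottle_mid from where it was at the start of the episode above 0.02 m).
It also fails if it takes over 69 s, if anything falls off the work surface, if the arm or the gripper's body presses on something with over 40 N, if the wrist force passes 120 N, or if a joint passes its speed limit or range.

### The arm

A 6-joint arm with a two-finger parallel gripper is mounted at the origin on the work surface. World frame = base frame: x ahead of the robot, y to its left, z up, the work surface at z = 0. Lengths are in mm, angles in rad, forces in N, time in s.
With the tool pointing down it reaches from about 300 to 775 mm from the base axis. Payload 14.6 kg.
Tool frame: the origin (TCP) lies on the centre line of the jaws, within the pads' length; the fingertips stand 19 mm ahead of it and the grasp point (between the pads) is the TCP (bot.tip_reach is the distance from the TCP to the fingertips, in mm); z points along the fingers, y is the line along which they close (so a half turn about z gives the same grasp; the last joint's range is limited). The gripper opens to 85 mm and grips with 20 to 120 N. Pads are 22 mm wide; open, the fingers measure 114 mm over their backs; the gripper's body (76 mm by 85 mm) begins 54 mm behind the grasp point. The pads swing forward as they close: fully open they stand 13 mm farther back than shut.
Start: joints at [-1.252, 0.3, 1.521, -0, 1.321, -0.067], TCP at [206.958, -509.567, 250.281] pointing down, gripper open.
Joint ranges: [-3.03, 3.03], [-0.79, 2.21], [0.23, 2.52], [-1.04, 4.18], [0, 3.07], [-2.55, 2.55]. Speed limits (rad/s): [2.22, 2.22, 2.57, 3.14, 3.14, 3.14].

### API

Orientations are given as a unit quaternion [w, x, y, z].
In Python, from rig import bot gives the robot as it stands. Calls block until the motion is done:
- bot.move_to(position, orientation): joint-space move of the TCP to a pose.
- bot.servo_line(position, attitude=None, speed=150, until_force=None): straight line of the TCP; attitude=None keeps the orientation; speed is the mean speed in mm/s. With until_force (N) it stops when the force on the tool has changed by that much, and returns True; else False.
- bot.move_joints(angles): joint-space move.
- bot.move_gripper(opening, grip_force=None): finger opening in mm; grip_force is the grip in N (None keeps the last); returns when the fingers have stopped.
- bot.dwell(seconds).
- bot.ik(position, orientation): joint angles nearest the present ones, or None.
- bot.read_state(): the state.
- bot.read_camera(name): name is "scene" or "top" or "wrist"; returns a dict with "image" (480x640x3 uint8, blue, green, red), "depth" (480x640 float32, mm along the optical axis (not along the pixel's ray), 0 where there is no reading), "fovy" (degrees; the focal length in pixels is half the picture's height over the tangent of half this angle, whatever the lens; pixels are square), "cx", "cy" (the principal point, pixels), "eye" and "attitude" of the camera in the world; the wrist camera has in their place "mount" (4x4, takes a point from camera to tool coordinates, whose origin is the TCP and whose axes are the flange's). Camera axes: x right, y down, z forward; pixel columns grow to the right and rows downward; lengths in mm; the calibration is good to about 2 mm. A picture is of the moment at which its call begins: read the wrist's pose just before it.
A pose or a line that the arm cannot do raises bot.MotionError and nothing moves.
- bot.finish_job(): hands the job in; it is judged then, once.
The state is a dict: "clock": time; "joint_positions": joint angles; "qvel": joint speeds; "effort": joint torques, N m; "ee_pos": TCP position; "tool_rot": TCP orientation; "ft_force": force on the tool from outside, world axes, zero at the start; "moment": the same for the moment, N m; "grip_width": finger opening in mm; "grip_force": force on a finger pad.
Only numpy, scipy, OpenCV 4.12 (cv2) and the standard library are available. Lean on these libraries where they do the work, as an engineer would, in place of code of your own. Each camera call takes 0.05 s, during which the arm holds its last target. There are 200 camera calls.

## Working session

There is one attempt and no reset: what is moved stays moved. The work goes in short steps, each a Python script; the robot and the scene stay as the last script left them, time stands still between calls to the robot, and variables do not carry over. Pictures are saved under pics/ and viewed, at most 10 in all, crops included, and the job is handed in when it is done.

```bash
mkdir -p pics; cat > h.py <<'E'
import numpy as np, cv2
from rig import bot
from scipy.spatial.transform import Rotation as R
def rot(q): return R.from_quat([q[1],q[2],q[3],q[0]]).as_matrix()
def quat(M):
    q=R.from_matrix(M).as_quat(); return [q[3],q[0],q[1],q[2]]
def cloud(c, st=None):
    d=c["depth"]; f=240/np.tan(np.radians(c["fovy"])/2)
    v,u=np.mgrid[:480,:640]
    p=np.stack([(u-c["cx"])*d/f,(v-c["cy"])*d/f,d],-1)
    if "eye" in c: w=p@rot(c["attitude"]).T+np.array(c["eye"])
    else:
        m=np.array(c["mount"]); t=p@m[:3,:3].T+m[:3,3]
        w=t@rot(st["tool_rot"]).T+np.array(st["ee_pos"])
    w[d==0]=np.nan
    return w
E
python3 - <<'E'
from h import *
for n in("scene","top"):
    c=bot.read_camera(n); cv2.imwrite(f"pics/{n}.png",c["image"]); np.savez(f"{n}.npz",w=cloud(c)); print(n,c["eye"],c["attitude"],c["fovy"])
s=bot.read_state();print(s["clock"],s["tool_rot"],s["ft_force"])
c=bot.read_camera("wrist");print(c["mount"],c["fovy"])
E
```

```text
scene [1182.66134402  601.87691552  758.90190041] [-0.17868436  0.35075282  0.80761198 -0.43909822] 57.097170419554814
top [ 343.19658666  -72.40829729 1667.89543386] [-0.0428211   0.71209737 -0.6999281   0.03441432] 52.831067655362766
0.1 [-5.46523837e-04  9.81451734e-01  1.91708614e-01 -5.46776426e-05] [0.22297567 0.10873111 0.53454296]
[[ 2.29631440e-04 -9.49368535e-01 -3.14164497e-01  8.00660966e+01]
 [ 9.99999330e-01  5.74557801e-04 -1.00531987e-03  9.02924147e-01]
 [ 1.13492472e-03 -3.14164056e-01  9.49368031e-01 -1.24282028e+02]
 [ 0.00000000e+00  0.00000000e+00  0.00000000e+00  1.00000000e+00]] 60.471296817320614
```

View pics/scene.png

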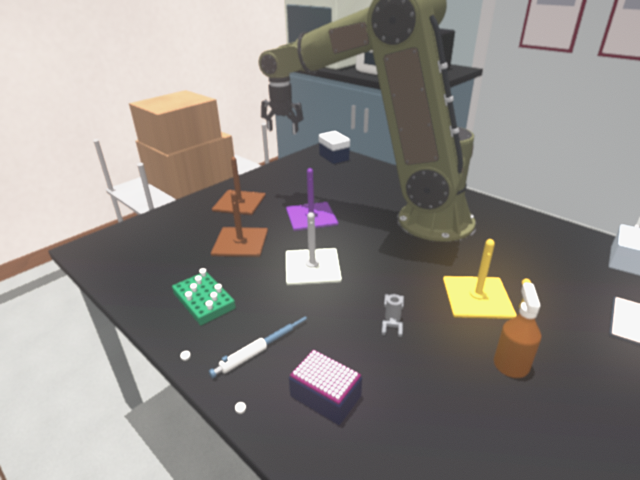

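View pics/top.png

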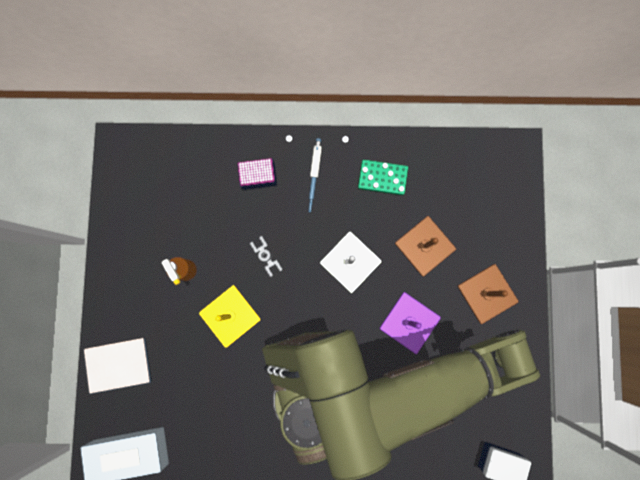

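The scene view has the white stand at (312,265) with its post tip at (311,216), and the holder at (394,308). In the top view they are at (350,261) and (266,256). 

Things that could be mistaken for the stand, in top-view pixels: orange (427,245) and (488,293), purple (411,323), yellow (229,316), and a plain white sheet at (117,365) with no post. I choose the white plate with a post. The only holder is the grey one at (266,256).

```bash
python3 - <<'E'
from h import *
w=np.load("top.npz")["w"]; im=cv2.imread("pics/top.png")
def box(u0,v0,u1,v1,zl,zh):
    p=w[v0:v1,u0:u1].reshape(-1,3); return p[(p[:,2]>zl)&(p[:,2]<zh)]
print("bench",np.nanmedian(w[200:215,180:230,2]))
for n,a in dict(collar=(235,225,295,285,35,80),fork=(235,225,295,285,3,25),post=(335,240,370,285,60,200),plate=(315,225,390,300,7,16),
  spray=(155,250,205,295,30,300),yel=(195,285,265,350,50,250)).items():
    p=box(*a); print(n,len(p),p.mean(0).round(1),p.min(0).round(1),p.max(0).round(1))
    if n in("fork","plate"): print(cv2.minAreaRect(p[:,:2].astype(np.float32)))
ws=np.load("scene.npz")["w"]
p=ws[205:262,300:325].reshape(-1,3);p=p[(p[:,2]>40)&(p[:,2]<200)];print("post scene",p.mean(0),p.max(0))
p=ws[285:335,375:410].reshape(-1,3);p=p[(p[:,2]>25)&(p[:,2]<80)];print("collar scene",p.mean(0),p.max(0),p.min(0))
i=cv2.hconcat([cv2.resize(im[216:306,216:306],(400,400),interpolation=cv2.INTER_CUBIC),cv2.resize(im[216:306,305:395],(400,400),interpolation=cv2.INTER_CUBIC)]);cv2.imwrite("pics/crop.png",i)
E
```

```text
bench -0.5656179284303562
collar 85 [477.4 165.6  54.3] [459.5 147.8  35.3] [496.2 183.9  65.1]
fork 829 [486.8 173.1   7. ] [382.3  67.9   3. ] [590.5 277.9  24.6]
((486.3974609375, 173.13743591308594), (205.39002990722656, 207.1439208984375), 1.057741641998291)
post 51 [ 462.  -123.9  156.7] [ 454.7 -134.3   61.8] [ 472.6 -114.9  184. ]
plate 1422 [ 463.4 -124.9   11.3] [ 339.2 -256.8    7. ] [594.7  -0.6  16. ]
((463.802001953125, -132.69192504882812), (254.0869140625, 255.78378295898438), 2.2229764461517334)
spray 588 [423.1 426.  130.9] [374.7 405.1  30. ] [462.7 478.2 200.1]
yel 92 [270.7 275.3 138.7] [189.4 132.   50.7] [282.2 293.7 248.1]
post scene [ 460.57891505 -129.48154406  110.21452905] [ 477.11207389 -112.4169673   179.86690656]
collar scene [485.05529766 169.87092885  47.00967361] [499.71021633 186.08227794  60.4560185 ] [461.50291796 149.22138606  25.09364143]
```

View pics/crop.png

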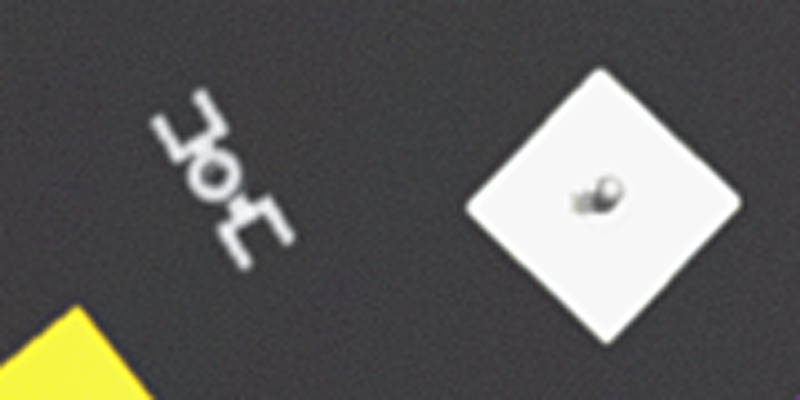

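The crop shows the grey holder with its collar at about (213,170), the forks running at roughly 35°, and the white stand's post base at about (600,195). The choice is confirmed. Next I look from close by with the wrist camera.

```bash
cat >> h.py <<'E'
def down(th):  # tool x at angle th in world, z down
    x=np.array([np.cos(th),np.sin(th),0]);z=np.array([0,0,-1.]);return quat(np.stack([x,np.cross(z,x),z],1))
def wrist(name):
    s=bot.read_state(); c=bot.read_camera("wrist"); w=cloud(c,s); cv2.imwrite(f"pics/{name}.png",c["image"]); np.savez(f"{name}.npz",w=w); return c,s,w
E
python3 - <<'E'
from h import *
for t in(35,-145):
    print(t,bot.ik([478,167,190],down(np.radians(t))),bot.ik([462,-126,190],down(np.radians(t))))
th=np.radians(35) if bot.ik([478,167,190],down(np.radians(35))) is not None and abs(bot.ik([478,167,190],down(np.radians(35)))[5])<2 else np.radians(-145)
bot.move_to([478,167,200],down(th))
c,s,w=wrist("w1"); print(s["ee_pos"],s["clock"])
p=w.reshape(-1,3); q=p[(np.hypot(p[:,0]-478,p[:,1]-167)<90)]
col=q[(q[:,2]>50)&(q[:,2]<70)]; fk=q[(q[:,2]>8)&(q[:,2]<20)]
print(len(col),col.mean(0),col.min(0),col.max(0)); print(cv2.minEnclosingCircle(col[:,:2].astype(np.float32)))
print(len(fk),cv2.minAreaRect(fk[:,:2].astype(np.float32)),np.percentile(q[:,2],[1,50]))
E
```

```text
35 [ 2.63768030e-01  2.63296639e-01  1.71519968e+00 -4.44089210e-16
  1.16309634e+00  1.22369912e+00] [-3.42755997e-01  2.04344258e-01  1.78889312e+00 -4.44089210e-16
  1.14835527e+00  6.17175092e-01]
-145 [ 2.63768030e-01  2.63296639e-01  1.71519968e+00 -4.44089210e-16
  1.16309634e+00 -1.91789353e+00] [-3.42755997e-01  2.04344258e-01  1.78889312e+00 -4.44089210e-16
  1.14835527e+00 -2.52441756e+00]
[478.23253196 166.46109881 200.04207937] 2.7333
1824 [479.59927639 167.08347865  58.01106007] [460.28759582 147.8358317   50.0110051 ] [497.63301982 185.30172872  60.8328455 ]
((478.9674377441406, 166.74208068847656), 19.03063201904297)
3309 ((478.62677001953125, 166.4186553955078), (136.5399932861328, 46.07090759277344), 33.16376876831055) [ -0.75538148 206.21921473]
```

```bash
python3 - <<'E'
from h import *
th=np.radians(33.16)
bot.move_to([462,-127,290],down(th))
c,s,w=wrist("w2"); print(s["ee_pos"],s["clock"])
p=w.reshape(-1,3); q=p[(np.hypot(p[:,0]-462,p[:,1]+127)<25)]
for a,b in((174,190),(178,190),(165,172),(150,165),(120,150),(60,120)):
    k=q[(q[:,2]>a)&(q[:,2]<b)]; print(a,b,len(k),k.mean(0).round(1) if len(k) else '', cv2.minEnclosingCircle(k[:,:2].astype(np.float32)) if len(k) else '')
k=p[(p[:,2]>8)&(p[:,2]<16)&(np.hypot(p[:,0]-462,p[:,1]+127)<120)];print(len(k),cv2.minAreaRect(k[:,:2].astype(np.float32)))
E
```

```text
[ 462.13253465 -126.30581422  289.61356744] 3.9583
174 190 616 [ 465.6 -124.5  178. ] ((464.8038330078125, -125.01995849609375), 8.973386764526367)
178 190 338 [ 465.1 -125.   179.5] ((464.81854248046875, -125.1148681640625), 7.156054973602295)
165 172 124 [ 470.1 -121.1  169.3] ((464.94049072265625, -124.77044677734375), 9.726332664489746)
150 165 195 [ 471.5 -120.1  158.6] ((467.205810546875, -123.38948822021484), 9.659213066101074)
120 150 247 [ 471.1 -121.1  134.6] ((466.5041809082031, -123.80128479003906), 9.681686401367188)
60 120 358 [ 471.1 -120.8   92.5] ((466.67840576171875, -123.65966033935547), 9.635356903076172)
20152 ((464.2710876464844, -125.19161987304688), (150.23388671875, 150.1836395263672), 47.416160583496094)
```

View pics/w2.png

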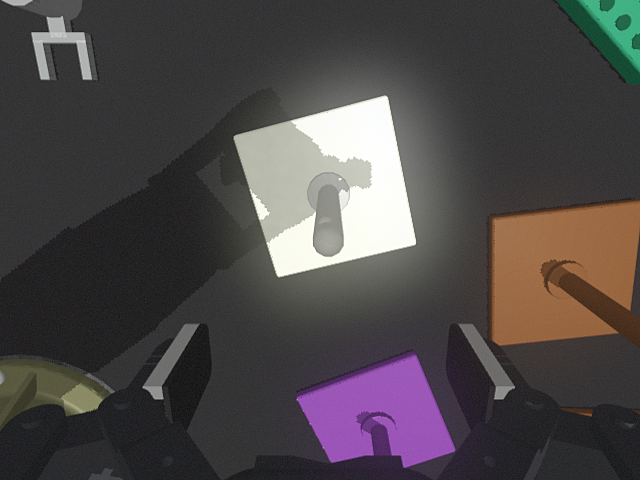

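The wrist view shows the white stand lit, with its post tip at about (328,240) and nothing in the way. The post axis is at about (464.7, -125.0). Next I grasp the holder.

```bash
python3 - <<'E'
from h import *
th=np.radians(33.16)
bot.move_to([478.8,166.6,150],down(th))
bot.servo_line([478.8,166.6,47],speed=100)
s=bot.read_state();print(s["ee_pos"],s["ft_force"])
bot.move_gripper(25,60)
s=bot.read_state();print(s["ee_pos"],s["ft_force"],s["grip_width"],s["grip_force"])
bot.servo_line([478.8,166.6,165],speed=80)
bot.dwell(.3)
s=bot.read_state();print(s["ee_pos"],s["ft_force"],s["moment"],s["grip_width"],s["grip_force"],s["clock"])
wrist("w3")
c=bot.read_camera("scene");w=cloud(c);cv2.imwrite("pics/s2.png",c["image"]);p=w.reshape(-1,3)
k=p[(np.hypot(p[:,0]-479,p[:,1]-167)<80)&(p[:,2]>90)&(p[:,2]<140)];print(len(k),k.min(0),k.max(0))
E
```

```text
[479.12350383 166.69617509  47.5643742 ] [-0.08086054 -0.3758455  -0.01005728]
[479.02106323 166.62168024  47.40773637] [-1.03836263 -0.58350806  5.71312536] 36.966816145526025 60.21747023851134
[478.77431288 166.61394379 164.9030921 ] [-0.21431913 -0.24513247 -1.91964718] [-0.03443648  0.070302    0.05921401] 36.74430373278273 60.05269705579934 8.8583
302 [471.90915198 149.81015857 116.08169008] [548.79960275 221.56411015 139.73298866]
```

View pics/w3.png

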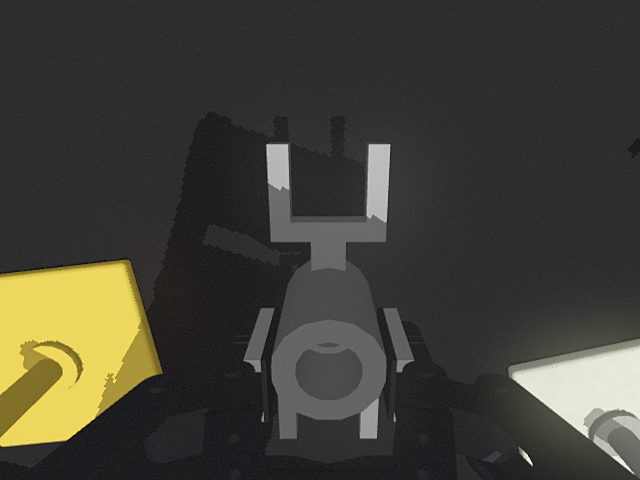

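The wrist view shows the collar held squarely between the pads, with its top at about (328,372) and the fork pointing ahead level. I measure the collar in the hand, then move over the post.

```bash
python3 - <<'E'
from h import *
th=np.radians(33.16)
w=np.load("w3.npz")["w"];s=bot.read_state()
def tool(p): return (p-np.array(s["ee_pos"]))@rot(s["tool_rot"])
t=tool(w[300:430,265:395].reshape(-1,3)); k=t[(t[:,2]>-20)&(t[:,2]<-6)&(np.abs(t[:,1])<22)]
print(len(k),k[:,2].mean(),cv2.minEnclosingCircle(k[:,:2].astype(np.float32)))
A=np.c_[k[:,:2],np.ones(len(k))];print("top tilt",np.linalg.lstsq(A,k[:,2],rcond=None)[0])
t=tool(w[140:245,265:392].reshape(-1,3));k=t[(t[:,2]>20)&(t[:,2]<60)];A=np.c_[k[:,:2],np.ones(len(k))];print("fork",k.mean(0),np.linalg.lstsq(A,k[:,2],rcond=None)[0])
bot.servo_line([478.8,166.6,260],speed=200)
bot.move_to([464.7,-125,260],down(th))
bot.dwell(.4)
c,s,w=wrist("w4");print(s["ee_pos"],s["ft_force"],s["clock"])
c=bot.read_camera("scene");cv2.imwrite("pics/s3.png",cv2.resize(c["image"][120:300,220:400],(600,600),interpolation=cv2.INTER_CUBIC))
E
```

```text
8682 -11.194991579994968 ((0.3752270042896271, 1.0904207229614258), 23.338401794433594)
top tilt [ 1.76976286e-02 -4.63233973e-03 -1.12187782e+01]
fork [45.32396946  0.49616239 33.47080295] [9.85512111e-03 7.55665731e-03 3.30203804e+01]
[ 464.78989094 -124.66386638  259.99688879] [-0.77123055 -0.13870004 -1.84003838] 11.1083
```

View pics/s3.png

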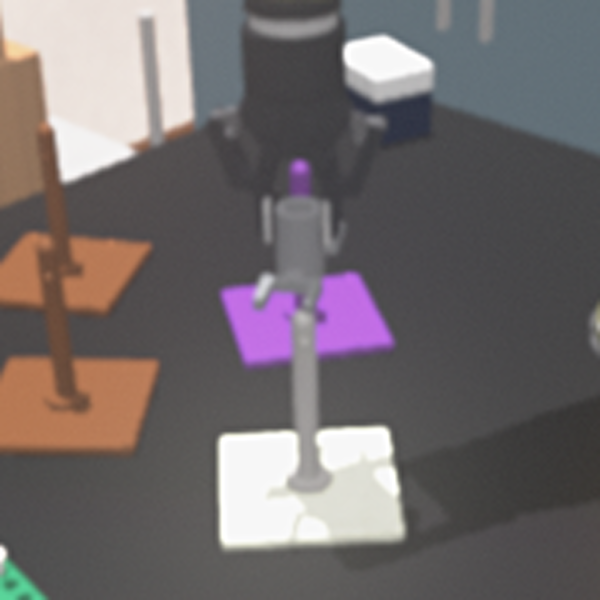

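The crop shows the collar hanging straight above the white post tip at (303,318), with the forks low. Next I thread it on slowly and check the side forces.

```bash
cat >> h.py <<'E'
def pr(tag=""):
    s=bot.read_state(); print(tag,np.round(s["ee_pos"],2),np.round(s["ft_force"],2),np.round(s["moment"],2),round(s["grip_width"],2),round(s["clock"],2)); return s
E
python3 - <<'E'
from h import *
x,y=464.7,-125.
pr()
for z in (230,224,220,217,215):
    h=bot.servo_line([x,y,z],speed=20,until_force=4); bot.dwell(.15); pr(h)
    if h: break
E
```

```text
[ 464.73 -124.84  259.98] [ 0.03  0.47 -1.38] [-0.01  0.06  0.03] 37.27 11.21
False [ 464.74 -125.01  230.07] [-0.04  0.09 -1.69] [-0.03  0.    0.  ] 36.75 13.01
False [ 464.74 -125.    224.1 ] [-0.65 -0.12 -1.56] [-0.03 -0.05 -0.03] 37.15 13.61
False [ 464.71 -125.    220.04] [ 0.68 -0.07 -1.85] [ 0.03 -0.01 -0.  ] 36.89 14.11
False [ 464.72 -125.    217.03] [ 0.39  0.58 -1.29] [-0.    0.04  0.06] 37.08 14.56
False [ 464.72 -125.01  215.01] [-0.25 -0.08 -2.1 ] [-0.01  0.    0.01] 36.84 14.96
```

No side force. I continue in small steps down to the balls.

```bash
python3 - <<'E'
from h import *
x,y=464.7,-125.
def f():
    v=[]
    for _ in range(4): v.append(bot.read_state()["ft_force"]); bot.dwell(.02)
    return np.mean(v,0)
b=f(); peak=0; z=215; zt=None
while z>172:
    z-=1
    h=bot.servo_line([x,y,z],speed=15,until_force=12)
    d=f()-b; print(z,np.round(d,1),h)
    if h or np.hypot(d[0],d[1])>6 or d[2]>14: break
    if zt is None and d[2]>2: zt=z
    if zt and z<=zt-8: break
pr(zt)
E
```

```text
214 [ 0.3 -0.6  0.4] False
213 [-0.2 -0.2 -0.2] False
212 [ 0.6  0.3 -0.3] False
211 [ 0.5 -0.2  0. ] False
210 [0.3 0.  0.1] False
209 [ 0.4 -0.4 -0.1] False
208 [ 0.8 -0.4  0. ] False
207 [ 0.4 -0.6  0. ] False
206 [ 0.5 -0.2 -0.1] False
205 [ 0.5 -0.3  0.6] False
204 [-0.3 -0.3  4.4] False
203 [ 1.8 -1.4  4. ] False
202 [ 0.6 -0.7  1.2] False
201 [ 0.3 -0.4 -1.1] False
200 [ 1.1 -0.7 -2.4] False
199 [ 0.2 -0.4 -1.3] False
198 [ 0.5 -0.8 -1.5] False
197 [-0.1 -0.  -0.8] False
196 [-0.2  0.2 -0.9] False
204 [ 464.67 -124.98  195.88] [ 0.07  0.93 -1.93] [ 0.03  0.09 -0.04] 36.47 21.04
```

The lip rode over the balls, with first touch at TCP z of about 205, so I expect the click near 175.

```bash
python3 - <<'E'
from h import *
x,y=464.7,-125.
def f():
    v=[]
    for _ in range(4): v.append(bot.read_state()["ft_force"]); bot.dwell(.02)
    return np.mean(v,0)
b=f(); z=182; h=bot.servo_line([x,y,z],speed=12,until_force=5); print(h,np.round(f()-b,1)); pr()
pulled=False
while not h and z>171:
    z-=.5
    h=bot.servo_line([x,y,z],speed=8,until_force=9)
    d=f()-b; print(z,np.round(d,1),h)
    if d[2]<-2.5: pulled=True
    if pulled and d[2]>-1: break
    if np.hypot(d[0],d[1])>6 or d[2]>4: break
pr()
E
```

```text
True [ 1.4 -1.   2. ]
 [ 464.54 -124.95  194.93] [ 1.09 -0.99  0.87] [-0.25 -0.29  0.06] 36.97 21.52
 [ 464.54 -124.95  194.93] [ 1.09 -0.99  0.87] [-0.25 -0.29  0.06] 36.97 21.52
```

```bash
python3 - <<'E'
from h import *
x,y=464.7,-125.
def f():
    v=[]
    for _ in range(4): 
        s=bot.read_state(); v.append(np.r_[s["ft_force"],np.array(s["moment"])*10]); bot.dwell(.02)
    return np.mean(v,0)
z=195
for i in range(7):
    h=bot.servo_line([x,y,z],speed=12,until_force=10)
    d=f(); print(z,np.round(d,1),h)
    if h or d[2]>7 or np.hypot(d[0],d[1])>6: break
    z-=1
pr()
E
```

```text
195 [-0.4 -0.  -0.7  0.1  0.6 -0.1] False
194 [ 0.  -0.  -1.5 -0.1  0.2 -0.1] False
193 [ 0.2 -0.3 -2.8 -0.6 -0.4  0.1] False
192 [-0.1 -0.2 -2.8  0.1  0.2 -0.1] False
191 [ 0.1 -0.2 -2.3 -0.   0.8  0.2] False
190 [ 0.8 -0.9 -3.4 -1.  -0.9  0.1] False
189 [ 0.2  0.2 -3.2 -0.   0.2 -0.2] False
 [ 464.65 -124.97  188.86] [-0.12 -0.43 -3.3 ] [-0.05  0.05  0.02] 36.92 23.73
```

That was only a transient and it is gliding freely. I carry on to the click.

```bash
python3 - <<'E'
from h import *
x,y=464.7,-125.
def f():
    v=[]
    for _ in range(4): v.append(bot.read_state()["ft_force"]); bot.dwell(.02)
    return np.mean(v,0)
b=np.array([0,0,-1.7]); z=189; pulled=False
while z>170:
    z-=1 if z>180 else .5
    h=bot.servo_line([x,y,z],speed=12,until_force=12)
    d=f()-b; print(z,np.round(d,1),h)
    if d[2]<-3: pulled=True
    if h or (z<178 and pulled and d[2]>-.7) or d[2]>4 or np.hypot(d[0],d[1])>6: break
pr()
E
```

```text
188 [-0.8  0.  -1.2] False
187 [-0.2  0.2 -1.4] False
186 [-0.3 -0.4 -1.6] False
185 [-0.4  0.4 -1. ] False
184 [ 0.1  0.  -1.5] False
183 [ 0.2 -0.6 -1.9] False
182 [ 0.3 -0.5 -1.9] False
181 [-0.2  0.1 -1.1] False
180 [-0.2  0.3 -0.7] False
179.5 [-1.   0.6  1.1] False
179.0 [-0.8  1.2  1.3] False
178.5 [-0.7  0.2  0.2] False
178.0 [-0.8  0.4  0.1] False
177.5 [-0.8  0.4  0.2] False
177.0 [-0.1  0.4 -0.4] False
176.5 [ 0.5 -0.4 -2.3] False
176.0 [ 0.3 -0.5 -3.2] False
175.5 [-0.1 -0.3 -3.1] False
175.0 [ 0.8 -0.8 -5.2] False
174.5 [ 0.7 -0.8 -6.2] False
174.0 [ 0.3 -0.5 -6.9] False
173.5 [-0.4 -0.9 -4. ] False
173.0 [-0.  -0.3 -1.2] False
172.5 [-0.1 -0.2  0.1] False
 [ 464.8  -125.    172.62] [-0.44  0.14 -1.73] [0.   0.02 0.01] 36.21 31.33
```

The pull-down peaked at 7 N (z=174) and vanished at 172.5, which is the click. I release, back off and check.

```bash
python3 - <<'E'
from h import *
bot.move_gripper(80); bot.dwell(.2); pr()
bot.servo_line([464.7,-125,290],speed=90,until_force=6); pr()
c,s,w=wrist("w5"); p=w.reshape(-1,3); r=np.hypot(p[:,0]-464.7,p[:,1]+125)
k=p[(r<26)&(r>11.5)&(p[:,2]>172)];print(np.median(k,0) if len(k) else 0); k=p[(r<26)&(p[:,2]>174)];print(k[:,2].max())
k=p[(r<80)&(r>26)&(p[:,2]>110)];A=np.c_[k[:,:2],np.ones(len(k))];print(k.mean(0),np.linalg.lstsq(A,k[:,2],rcond=None)[0])
k=p[(r<22)&(r>12)&(p[:,2]>150)];print(np.percentile(k[:,2],[10,50,90]))
c=bot.read_camera("scene");cv2.imwrite("pics/s4.png",cv2.resize(c["image"][150:300,240:390],(600,600),interpolation=cv2.INTER_CUBIC))
E
```

```text
[ 464.69 -124.99  172.49] [0.07 1.03 0.86] [-0.04 -0.04 -0.04] 80.09 32.02
 [ 464.57 -124.94  289.48] [-0.56  0.52  1.03] [-0.01  0.02 -0.  ] 79.96 33.48
[ 470.63205819 -123.81846224  345.19191324]
356.86972077703706
[ 471.7647014  -119.74739856  315.79571435] [1.50775878e-01 1.13895645e-01 2.58303685e+02]
[176.33063516 343.95512094 350.04714116]
```

View pics/s4.png

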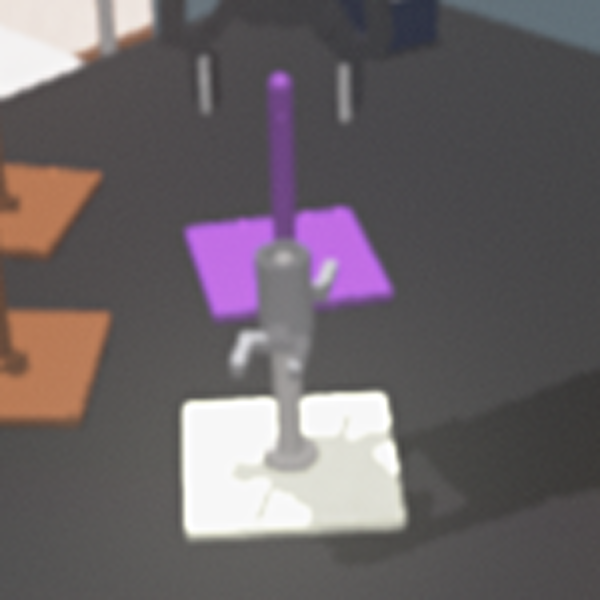

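The crop shows the holder hanging on the post with its collar top at (283,255), level with the post tip, and the gripper clear above. One height check from the saved depth before handing in.

```bash
python3 - <<'E'
from h import *
p=np.load("w5.npz")["w"].reshape(-1,3); r=np.hypot(p[:,0]-464.7,p[:,1]+125)
k=p[(r<20)&(r>12)&(p[:,2]>165)&(p[:,2]<200)];print(len(k),np.percentile(k[:,2],[10,50,90]))
k=p[(r<80)&(r>26)&(p[:,2]>110)&(p[:,2]<160)];A=np.c_[k[:,:2],np.ones(len(k))];print(np.median(k,0),np.linalg.lstsq(A,k[:,2],rcond=None)[0])
m=np.median(k[:,2])
if 133<m<143: print(bot.finish_job())
E
```

```text
2019 [175.63082685 179.70797982 180.6203522 ]
[ 488.68782656 -114.99749672  135.35480968] [-3.27393693e-02  6.15460547e-03  1.51401297e+02]
the job is handed in; nothing more can be done
None
```

I slid the collar down until it clicked, let go, and handed the job in. The holder hangs on the white stand's post by itself, forks low, tilted about 0.03 rad. Its collar top measured about 3 mm lower than I expected. The balls can't be read directly, so that they sprang out is inferred from the 7 N pull at the click. The hand-in call gave no verdict.

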